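Draw the base plate out from under the germination boxes

TASK

Take the grey base plate by its grip block and draw it slowly out from under the stack of germination boxes until you feel it come up firmly against the end stop, without slamming the boxes into the cross bar or straining the plate against the stop. Then lift it out and set it down gently, flat inside the tan tray, and let go. The boxes must stay neatly stacked in the stand and be left untouched, like the other things on the bench.

Things in the scene. Friction and masses are not known exactly. Their poses are not given: they have to be found in the camera images.
- stand: Aluminium stand fixed to the bench. Origin: on the bench, under the stack. Two rails (12 wide, 8 mm high, inner faces at x = +-56 mm) run from y = +60 to -310 mm. Cross bar over them at y = -59 to -71 mm, z = 14 to 36 mm: the plate slides under it along -y, the boxes are held back by it. End stop: two dark dogs at x = +-40 to 70 mm, 22 mm high, face clamped somewhere in y = -257 to -294 mm: not measured, feel for it.
- plate: Grey plate, 104 (x) x 175 (y) x 8 mm, its last 20 mm at +y bevelled down to 3 mm, about 0.16 kg, lying on the bench between the rails with 4 mm play each side, under the boxes and the cross bar. Origin: centre of its underside. Its -y edge meets the end stop; there its tail is clear of the bar. The boxes drop 8 mm to the bench as it leaves them.
- grip_block (a point): Centre of the upright grip block on the plate, 65.5 mm from the plate's centre along its -y and 34 mm above its underside. Block 30 mm (plate x) by 24 mm (plate y); its top is 49 mm above the plate's underside, and the plate's top 8 mm.
- box1: Closed square germination box with a white lid, 96 x 96 mm, 46 mm high, about 0.2 kg; origin at the centre of its underside. Bottom of the stack, on the plate, 5 to 21 mm short of the cross bar: it rides along until it meets the bar.
- box2: Closed square germination box with a white lid, 96 x 96 mm, 46 mm high, about 0.2 kg; origin at the centre of its underside. Middle of the stack, loose on box1.
- box3: Closed square germination box with a white lid, 96 x 96 mm, 46 mm high, about 0.2 kg; origin at the centre of its underside. Top of the stack, loose on box2; the stack is 138 mm high.
- tray: Shallow tan tray fixed to the bench, 220 (x) x 250 (y) mm outside, rim 18 mm high, walls and floor 6 mm thick. Origin: centre of its underside. The plate belongs flat on its floor, long side along the tray's y, either way round.
- spray: White plastic bottle, 56 mm across, 170 mm high; origin under its centre. Leave alone.
- tub: Open clear box of seedlings, 140 x 100 mm, 50 mm high, seedlings up to 85 mm; origin under its centre. Leave alone.
- dish: Small glass dish, 56 mm across, 12 mm high; origin under its centre. Leave alone.

How it is judged:
On the way, in this order (a step that is already met when the one before it is completed fails the run):
1. the plate is drawn up firmly against the end stop (pushing on the stand with over 2 N) (y of plate in the frame of stand between -0.22 and -0.16 m and height (world z) of plate below 0.004 m and contact force between plate and stand above 2 N), for 0.05 s.
2. the plate is set down on the tray floor while still held (z of plate in the frame of tray below 0.012 m and contact force between plate and tray above 0.5 N and contact force between the fingers and plate above 1 N), for 0.05 s.
At the end, for the whole second after the job is handed in: The plate lies still and flat on the tray floor, inside its rim. The three boxes stand in the stand on the bench behind the cross bar, level, each within 25 mm of square over the one below (box1 within 20 mm across and 30 mm along of the stand's origin) (x of plate in the frame of tray between -0.05 and 0.05 m and y of plate in the frame of tray between -0.034 and 0.034 m and z of plate in the frame of tray below 0.009 m and angle between plate's own z axis and vertical below 0.03 rad and linear speed of plate below 0.01 m/s and x of box1 in the frame of stand between -0.02 and 0.02 m and y of box1 in the frame of stand between -0.03 and 0.03 m and height (world z) of box1 below 0.005 m and horizontal distance between box2 and box1 below 0.025 m and z of box2 in the frame of box1 between 0.042 and 0.05 m and horizontal distance between box3 and box2 below 0.025 m and z of box3 in the frame of box2 between 0.042 and 0.05 m and angle between each of box1, box2, box3's own z axis and vertical below 0.05 rad); the robot touches nothing.
It fails at once if the plate is strained against the stand (over 15 N) (contact force between plate and stand above 15 N).
It fails at once if the boxes are slammed against the stand (over 15 N) (contact force between box1 and stand above 15 N).
It fails at once if a box tips (over 0.25 rad) (angle between any of box1, box2, box3's own z axis and vertical above 0.25 rad).
It fails at once if the robot pushes a box (over 2 N) (contact force between any of the fingers, the arm and box1 above 2 N or contact force between any of the fingers, the arm and box2 above 2 N or contact force between any of the fingers, the arm and box3 above 2 N).
It fails at once if a bystander is shifted over 20 mm (distance of any of spray, tub, dish from where it was at the start of the episode above 0.02 m).
It also fails if it takes over 64 s, if anything falls off the work surface, if the arm or the gripper's body presses on something with over 40 N, if the wrist force passes 120 N, or if a joint passes its speed limit or range.

ROBOT

A 7-joint arm with a two-finger parallel gripper is mounted at the origin on the work surface. World frame = base frame: x ahead of the robot, y to its left, z up, the work surface at z = 0. Lengths are in m, angles in rad, forces in N, time in s.
With the tool pointing down it reaches from about 0.4 to 0.85 m from the base axis. Payload 4.5 kg.
Tool frame: the origin (TCP) lies on the centre line of the jaws, within the pads' length; the fingertips stand 14 mm ahead of it and the grasp point (between the pads) lies 5 mm behind it; z points along the fingers, y is the line along which they close (so a half turn about z gives the same grasp; the last joint's range is limited). The gripper opens to 85 mm and grips with 20 to 120 N. Pads are 22 mm wide; open, the fingers measure 114 mm over their backs; the gripper's body (76 mm by 85 mm) begins 54 mm behind the grasp point. The pads swing forward as they close: fully open they stand 13 mm farther back than shut.
Start: joints at [0.034, 0.689, -0.195, 1.565, 0.157, 0.902, -0.215], TCP at [0.625, 0, 0.218] pointing down, gripper open.
Joint ranges: [-3.01, 3.01], [-0.46, 2.08], [-1.47, 1.51], [0.13, 2.56], [-1, 4.14], [0.04, 2.09], [-2.66, 2.66]. Speed limits (rad/s): [2.57, 2.57, 3.14, 3.14, 3.14, 3.14, 3.14].

INTERFACE

Orientations are given as a 3x3 rotation matrix whose columns are the frame's x, y, z axes.
In Python, from cell import env, viewer gives the robot as it stands. The module is installed in compiled form; this text tells all that it offers.
- The arm moves only by the tool send_rows, never from a script. Its argument "commands" is a list of rows, each a list of 3 entries, a list of its own where there are three numbers: the shift along the tool's x, y, z in units of 30 mm (1.0 is 30 mm), then the turn, a rotation vector about the tool's x, y, z in units of 5 degrees (1.0 is 5 degrees), then the opening, from 0 (shut) to 1 (fully open). In form: [[[tx, ty, tz], [rx, ry, rz], gripper], ...]. A call has 1 to 10 rows; each row shifts and turns the commanded pose from where the row before left it, along the tool's axes as they then stand; what a row does not reach is not made up. A row lasts 1/12 s, in which the tool goes at most 41.7 mm and 7.16 degrees, less where a joint would pass 70% of its speed; a pose out of reach is approached as far as the arm can. A call is refused whole if a number of a shift passes 1 or a number of a turn 1, either way. A call with a gripper value outside its range is refused whole. The fingers move at their own pace and stop on an object; "grip_force" is the grip in N (left out, the last holds). Time passes only in rows, so rows that do not move let the fingers close. It gives the time, the measured TCP pose, the force and the opening at its end, in the units of the state.
- env.read_state(): the state, without advancing time (a new reading comes with each control period).
- viewer.get_image(name): name is "scene" or "side" or "wrist"; returns the picture (400x640x3 uint8, red, green, blue); there is no depth.
- viewer.get_calibration(name): a dict with "intrinsics" (3x3 intrinsics, pixels), "rvec" (rotation vector, rad) and "tvec" (3), from world to camera coordinates, as OpenCV has them. Camera axes: x right, y down, z forward; pixel columns grow to the right and rows downward; lengths in m; the calibration is good to about 2 mm. The wrist camera is an equidistant fisheye: a pixel r from the principal point sees the ray r / f radians off the axis. A picture is of the moment at which its call begins: read the wrist's pose just before it. get_calibration takes no time and is no camera call; for the wrist camera it gives the pose at the moment of the call.
- env.sign_off(): hands the job in, once; it reports no verdict.
The state is a dict: "time_s": time; "qpos": joint angles; "joint_velocities": joint speeds; "effort": joint torques, N m; "position": TCP position; "tcp_rot": TCP orientation; "ft_force": force on the tool from outside, world axes, zero at the start; "torque": the same for the moment, N m; "width": finger opening in m.
Only numpy, scipy, OpenCV 4.12 (cv2) and the standard library are available. Lean on these libraries where they do the work, as an engineer would, in place of code of your own. Each camera call takes 0.05 s, during which the arm holds its last target. There are 200 camera calls.

## Working session

There is one attempt and no reset: what is moved stays moved. The work goes in short steps, Python scripts to look and compute and a tool call to move; the robot and the scene stay as the last step left them, time stands still between calls to the robot, and variables do not carry over. Pictures are saved under pics/ and viewed, on a budget of 10 in all, crops included, one or two more only if the job needs it, and the job is handed in when it is done.

Besides the shell and the picture viewer there is one more tool, called after "Request:" by a JSON object that holds its "api" and its "payload", one argument or row to a line. send_rows: Moves the arm, as the interface text tells. Its arguments: {"type":"object","properties":{"commands":{"type":"array","items":{"type":"array"}},"grip_force":{"type":"number"}},"required":["commands"]}

```bash
mkdir -p pics; cat > h.py <<'E'
import numpy as np, cv2
from cell import env, viewer
def cal(n):
    c=viewer.get_calibration(n); R=cv2.Rodrigues(np.array(c["rvec"],float))[0]
    return np.array(c["intrinsics"],float),R,np.array(c["tvec"],float).ravel()
def ray(C,u,v,fish=False):
    K,R,t=C; d=np.array([(u-K[0,2])/K[0,0],(v-K[1,2])/K[1,1],1.])
    if fish:
        th=np.hypot(d[0],d[1]); d=np.array([d[0]/th*np.sin(th),d[1]/th*np.sin(th),np.cos(th)])
    return -R.T@t, R.T@d
def onz(C,u,v,z,fish=False):
    o,d=ray(C,u,v,fish); return o+d*(z-o[2])/d[2]
def snap(n,f):
    im=viewer.get_image(n); cv2.imwrite("pics/"+f,im[:,:,::-1]); return im
E
python3 - <<'E'
from h import *
for n in("scene","side","wrist"):
    c=cal(n); print(n,c[0].round(1).tolist(),(-c[1].T@c[2]).round(3)); snap(n,n+"0.png")
s=env.read_state(); print(s["position"],s["tcp_rot"],s["ft_force"],s["width"],s["time_s"])
E
```

```text
scene [[437.6, 0.0, 320.0], [0.0, 437.6, 202.0], [0.0, 0.0, 1.0]] [1.245 0.442 0.678]
side [[362.7, 0.0, 317.5], [0.0, 362.7, 196.9], [0.0, 0.0, 1.0]] [ 0.68  -0.512  0.62 ]
wrist [[309.7, 0.0, 317.4], [0.0, 309.7, 199.5], [0.0, 0.0, 1.0]] [0.624 0.078 0.374]
[ 6.24503191e-01 -3.77046918e-05  2.17275549e-01] [[-5.11875925e-05  9.99999019e-01 -1.39944242e-03]
 [ 9.99999994e-01  5.10585294e-05 -9.22602447e-05]
 [-9.21887008e-05 -1.39944713e-03 -9.99999017e-01]] [-0.69506064  0.03525208  0.76468897] 0.08532416928503102 0.15
```

View pics/scene0.png

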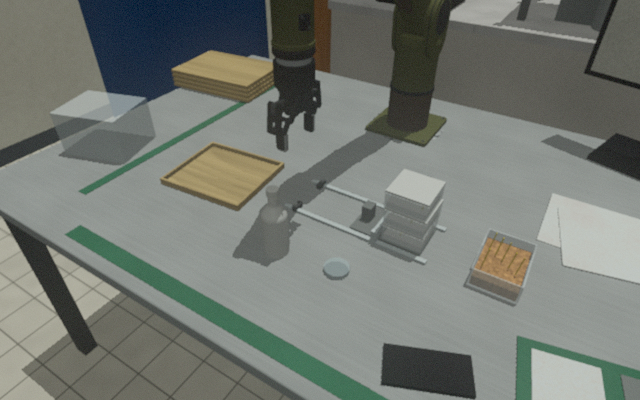

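View pics/side0.png

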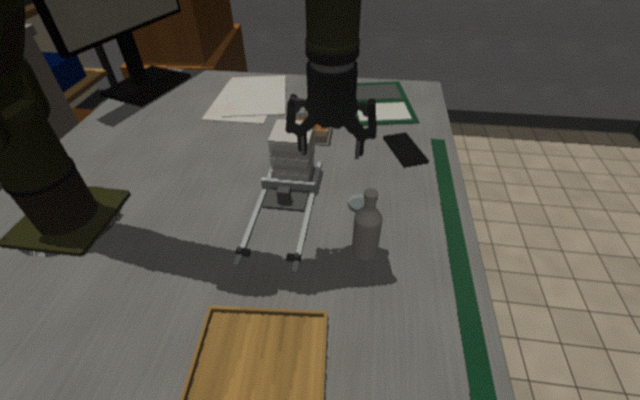

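View pics/wrist0.png

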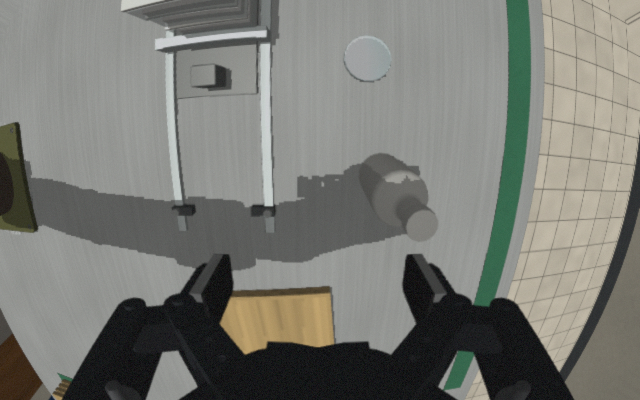

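Scene: block at about (368,211), tray corners about (163,177), (213,145), (284,163), (236,205). Spray is at (275,230), near the dogs. The wrist view shows the block top at about (207,75), the plate front edge at about (217,97) and the dogs at (182,210) and (263,210). I'll enlarge that region and compute the tray.

```bash
python3 - <<'E'
from h import *
im=cv2.imread("pics/wrist0.png")
cv2.imwrite("pics/crop1.png",cv2.resize(im[20:240,140:290],None,fx=2.7,fy=2.7,interpolation=cv2.INTER_CUBIC))
for n in("scene","side"):
    C=cal(n); im=cv2.imread(f"pics/{n}0.png"); hsv=cv2.cvtColor(im,cv2.COLOR_BGR2HSV)
    m=cv2.inRange(hsv,(12,80,60),(28,255,255))
    m=cv2.morphologyEx(m,cv2.MORPH_CLOSE,np.ones((7,7)))
    for c in cv2.findContours(m,cv2.RETR_EXTERNAL,cv2.CHAIN_APPROX_NONE)[0]:
        if cv2.contourArea(c)<1500: continue
        p=cv2.approxPolyDP(c,0.03*cv2.arcLength(c,True),True)[:,0]
        print(n,[(q.tolist(),onz(C,*q,0.018)[:2].round(3).tolist()) for q in p])
C=cal("wrist")
for nm,u,v,z in(("dish",368,59,.012),("spray cap",421,222,.17),("railL",183,231,.008),("railR",270,232,.008)):
    print(nm,onz(C,u,v,z,True).round(3))
C=cal("side"); print("side spray base",onz(C,367,252,0).round(3))
C=cal("scene");print("scene spray base",onz(C,275,250,0).round(3), "block",onz(C,368,204,.049).round(3))
E
```

```text
scene [([496, 233], [0.404, 0.391]), ([475, 267], [0.535, 0.382]), ([521, 284], [0.532, 0.473]), ([530, 252], [0.427, 0.469])]
scene [([161, 179], [0.662, -0.412]), ([235, 208], [0.651, -0.167]), ([282, 163], [0.428, -0.189]), ([211, 143], [0.452, -0.431])]
scene [([172, 69], [0.1, -0.973]), ([177, 85], [0.203, -0.836]), ([246, 101], [0.171, -0.531]), ([273, 84], [0.001, -0.541]), ([272, 63], [-0.173, -0.676]), ([216, 51], [-0.156, -0.972])]
side [([208, 307], [0.423, -0.191]), ([180, 399], [0.436, -0.347]), ([324, 399], [0.655, -0.317]), ([326, 311], [0.64, -0.171])]
dish [0.682 0.133 0.012]
spray cap [ 0.7   -0.004  0.17 ]
railL [ 0.438 -0.084  0.008]
railR [ 0.562 -0.082  0.008]
side spray base [ 0.709 -0.01   0.   ]
scene spray base [ 0.702 -0.01   0.   ] block [0.501 0.114 0.049]
```

View pics/crop1.png

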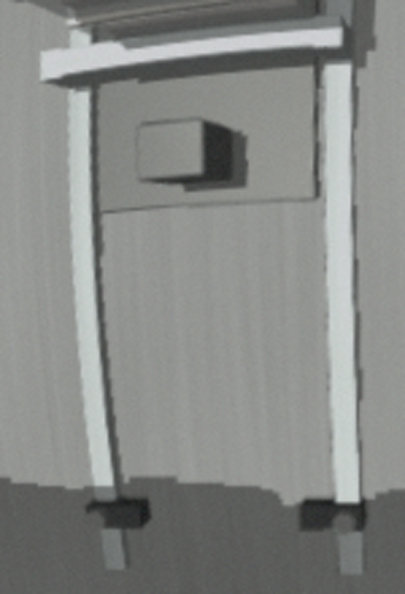

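```bash
python3 - <<'E'
from h import *
C=cal("wrist")
P={"blk":[(138,123),(203,119),(204,180),(138,182)],"front":[(102,212),(317,198)],"dogLtop":[(90,502),(149,500)],"dogRtop":[(302,500),(365,500)],
"railLin":[(95,100),(112,490)],"railRin":[(327,80),(336,490)],"bar":[(42,55),(343,26)],"ends":[(115,570),(352,573)]}
Z={"blk":.049,"front":.008,"dogLtop":.022,"dogRtop":.022,"railLin":.008,"railRin":.008,"bar":.036,"ends":.008}
for k in P:
    q=np.array([onz(C,a/2.7+140,b/2.7+20,Z[k],True) for a,b in P[k]]); print(k,(q[:,:2]*1000).round(0).tolist(),(q.mean(0)*1000).round(1))
    d=q[1]-q[0]; print("   ang",np.degrees(np.arctan2(d[1],d[0])).round(2),"len",(np.linalg.norm(d)*1000).round(1))
E
```

```text
blk [[487.0, 127.0], [515.0, 126.0], [515.0, 101.0], [486.0, 103.0]] [500.7 114.4  49. ]
   ang -2.7 len 28.3
front [[450.0, 94.0], [553.0, 93.0]] [501.4  93.3   8. ]
   ang -0.56 len 103.3
dogLtop [[436.0, -42.0], [468.0, -41.0]] [452.3 -41.8  22. ]
   ang 2.12 len 32.1
dogRtop [[543.0, -41.0], [572.0, -41.0]] [557.9 -40.9  22. ]
   ang 0.13 len 28.9
railLin [[447.0, 147.0], [442.0, -41.0]] [444.7  53.3   8. ]
   ang -91.43 len 188.3
railRin [[558.0, 146.0], [557.0, -41.0]] [557.3  52.4   8. ]
   ang -90.3 len 186.2
bar [[434.0, 167.0], [569.0, 163.0]] [501.4 165.   36. ]
   ang -1.59 len 135.8
ends [[437.0, -84.0], [562.0, -83.0]] [499.7 -83.3   8. ]
   ang 0.53 len 125.0
```

Everything agrees with the given sizes. The stand origin is at about (0.502,0.227) with yaw about -0.8°, the block is at (0.501,0.1145), and the tray is at about (0.546,-0.303) with yaw about 5.4°. Next I move above the block.

Request:
{"api": "send_rows", "payload": {
  "commands": [
    [[0.636,-0.686,0],[0,0,0.14],1],
    [[0.636,-0.686,0],[0,0,0],1],
    [[0.636,-0.686,0],[0,0,0],1],
    [[0.636,-0.686,0],[0,0,0],1],
    [[0.636,-0.686,0],[0,0,0],1],
    [[0.636,-0.686,0],[0,0,0],1],
    [[0,0,0.8],[0,0,0],1],
    [[0,0,0.8],[0,0,0],1],
    [[0,0,0.4],[0,0,0],1],
    [[0,0,0],[0,0,0],1]
  ],
  "grip_force": 60
}}

```text
time_s: 0.98
position: [0.5006, 0.1153, 0.1555]
tcp_rot: [[0.011, 1.0, -0.005], [1.0, -0.011, -0.002], [-0.002, -0.005, -1.0]]
ft_force: [-1.2, -1.1, 0.8]
width: 0.0855
```

```bash
python3 - <<'E'
from h import *
C=cal("wrist"); im=snap("wrist","wrist1.png"); s=env.read_state(); print(s["position"],s["tcp_rot"].__array__().round(4) if hasattr(s["tcp_rot"],'__array__') else s["tcp_rot"],s["ft_force"])
np.savez("c1.npz",K=C[0],R=C[1],t=C[2])
E
```

```text
[0.5016837  0.11551123 0.15687509] [[ 0.0118  0.9999 -0.0029]
 [ 0.9999 -0.0118 -0.001 ]
 [-0.001  -0.0029 -1.    ]] [0.47191972 0.31362443 0.17087529]
```

View pics/wrist1.png

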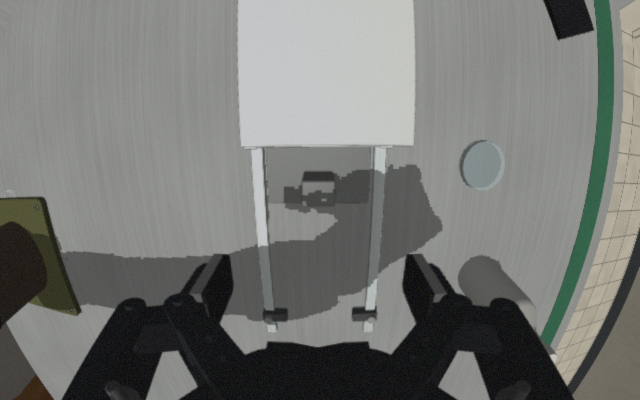

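The block is now at about u 302–335, v 180–206, with the box stack behind it (lid edge at v≈146) and the dogs at v≈310. I'll check its centre.

```bash
python3 - <<'E'
from h import *
d=np.load("c1.npz"); C=(d["K"],d["R"],d["t"])
for n,u,v,z in(("blkL",303,193,.049),("blkR",335,193,.049),("blkfront top",319,206,.049),("blkback top",319,181,.049),("front plate L",270,203,.008),("front R",370,203,.008),("dogL",276,308,.008),("dogR",364,307,.008),("dogLt",276,309,.022),("boxedgeL",243,146,.146),("boxedgeR",414,146,.146),("railL",271,300,.008),("railR",368,300,.008),("railL",263,150,.008),("railR",375,150,.008)): print(n,(onz(C,u,v,z,True)*1000).round(0))
im=cv2.imread("pics/wrist1.png",0); print(im[160:215,319].tolist()); print(im[200,290:345].tolist())
E
```

```text
blkL [487. 116.  49.]
blkR [515. 116.  49.]
blkfront top [501. 104.  49.]
blkback top [501. 127.  49.]
front plate L [449.  93.   8.]
front R [554.  92.   8.]
dogL [446. -43.   8.]
dogR [554. -42.   8.]
dogLt [449. -33.  22.]
boxedgeL [460. 172. 146.]
boxedgeR [554. 171. 146.]
railL [441. -31.   8.]
railR [558. -32.   8.]
railL [445. 149.   8.]
railR [557. 148.   8.]
[125, 124, 124, 124, 127, 124, 123, 125, 126, 124, 109, 83, 50, 50, 48, 48, 48, 50, 51, 51, 61, 85, 112, 126, 129, 126, 123, 125, 125, 120, 93, 74, 72, 71, 72, 72, 70, 69, 70, 71, 70, 72, 71, 71, 72, 72, 78, 84, 87, 87, 88, 89, 91, 122, 140]
[70, 72, 70, 71, 68, 69, 72, 71, 72, 69, 70, 64, 69, 75, 74, 75, 73, 70, 67, 71, 73, 66, 71, 70, 67, 69, 71, 71, 73, 70, 73, 97, 115, 117, 119, 115, 95, 71, 70, 74, 68, 75, 71, 67, 67, 69, 72, 70, 73, 70, 68, 70, 72, 72, 73]
```

Request:
{"api": "send_rows", "payload": {
  "commands": [
    [[0,0,0.7],[0,0,0],1],
    [[0,0,0.7],[0,0,0],1],
    [[0,0,0.7],[0,0,0],1],
    [[0,0,0.5],[0,0,0],1],
    [[0,0,0.5],[0,0,0],1],
    [[0,0,0.3],[0,0,0],1],
    [[0,0,0.3],[0,0,0],1],
    [[0,0,0.2],[0,0,0],1],
    [[0,0,0.2],[0,0,0],1],
    [[0,0,0],[0,0,0],1]
  ]
}}

```text
time_s: 1.87
position: [0.5026, 0.1157, 0.0344]
tcp_rot: [[0.012, 1.0, -0.0], [1.0, -0.012, -0.0], [-0.0, -0.0, -1.0]]
ft_force: [0.1, 0.7, 0.6]
width: 0.0851
```

Request:
{"api": "send_rows", "payload": {
  "commands": [
    [[0,0,0],[0,0,0],0.5],
    [[0,0,0],[0,0,0],0.4],
    [[0,0,0],[0,0,0],0.3],
    [[0,0,0],[0,0,0],0.2],
    [[0,0,0],[0,0,0],0.1],
    [[0,0,0],[0,0,0],0],
    [[0,0,0],[0,0,0],0],
    [[0,0,0],[0,0,0],0],
    [[0,0,0],[0,0,0],0]
  ]
}}

```text
time_s: 2.62
position: [0.503, 0.1159, 0.0357]
tcp_rot: [[0.012, 1.0, 0.001], [1.0, -0.012, 0.0], [0.0, 0.001, -1.0]]
ft_force: [-0.2, -0.5, 7.7]
width: -0.0002
```

The fingers closed to zero with 7.7 N upward, so there is no block between them. I'll look.

```bash
python3 - <<'E'
from h import *
a=snap("scene","sc2.png"); b=snap("side","sd2.png"); c=snap("wrist","w2.png")
a=cv2.resize(a[130:290,280:480],(400,320)); b=cv2.resize(b[60:260,200:400],(320,320))
m=np.hstack([a,b]); cv2.imwrite("pics/m2.png",np.vstack([m,cv2.resize(c[100:300,130:510],(720,280))[:, :720]])[:,:,::-1])
s=env.read_state(); print(s["position"],s["width"],s["ft_force"],s["torque"])
E
```

```text
[0.50300192 0.1158429  0.03570306] 0.0002710837685664008 [-1.2179363  -0.63496802  7.78677744] [ 0.00597032  0.204018   -0.01326014]
```

View pics/m2.png

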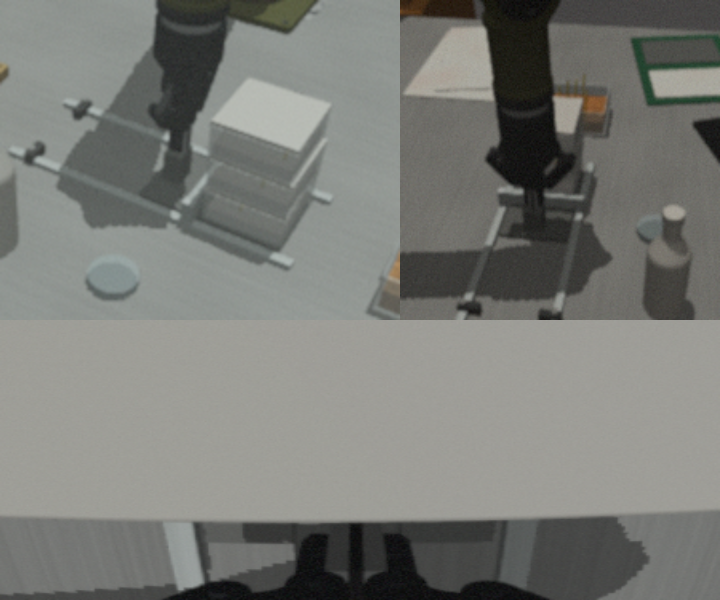

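```bash
python3 - <<'E'
import cv2,numpy as np
a=cv2.imread("pics/sc2.png")[165:245,345:425]; c=cv2.imread("pics/w2.png")[200:290,260:370]; b=cv2.imread("pics/sd2.png")[150:220,255:325]
f=lambda x,w,h:cv2.convertScaleAbs(cv2.resize(x,(w,h),interpolation=cv2.INTER_CUBIC),alpha=1.8,beta=10)
cv2.imwrite("pics/m3.png",np.vstack([np.hstack([f(a,300,300),f(b,300,300)]),f(c,600,300)[:, :]]))
E
```

```text
(no output)
```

View pics/m3.png

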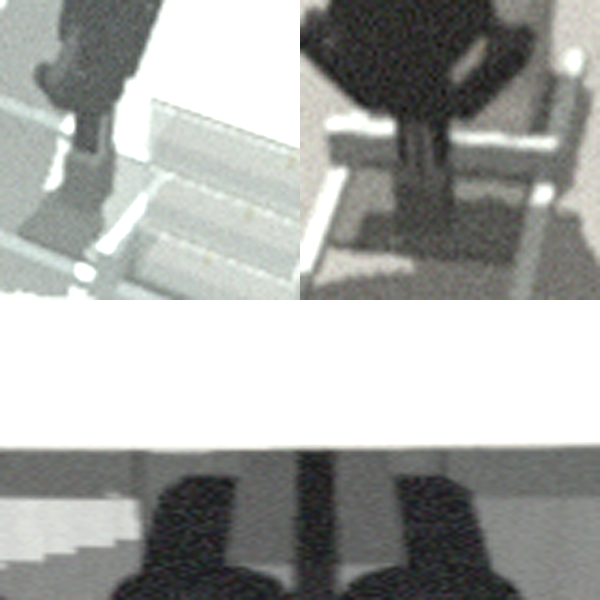

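```bash
python3 - <<'E'
from h import *
def pr(n,p):
    C=cal(n); return cv2.projectPoints(np.array([p],float),cv2.Rodrigues(C[1])[0],C[2],C[0],None)[0].ravel()
off={"scene":(345,165,300/80),"side":(255,150,300/70)}
ims={n:cv2.convertScaleAbs(cv2.resize(cv2.imread(f"pics/{f}")[o[1]:o[1]+s,o[0]:o[0]+s],(600,600),interpolation=cv2.INTER_CUBIC),alpha=1.8,beta=10) for n,f,o,s in(("scene","sc2.png",off["scene"],80),("side","sd2.png",off["side"],70))}
for n,k in(("scene",80),("side",70)):
    o=off[n]
    for p,col in([((0.501+a,.1155+b,z),(0,255,0)) for a in(-.015,.015) for b in(-.012,.012) for z in(.008,.049)]+[((.503,.116,z),(0,0,255)) for z in(.0217,.0357,.049,.094)]):
        q=(pr(n,p)-np.array(o[:2]))*600/k; cv2.circle(ims[n],tuple(int(x) for x in q),4,col,-1)
cv2.imwrite("pics/m4.png",cv2.resize(np.hstack([ims["scene"],ims["side"]]),(800,400)))
E
```

```text
(no output)
```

View pics/m4.png

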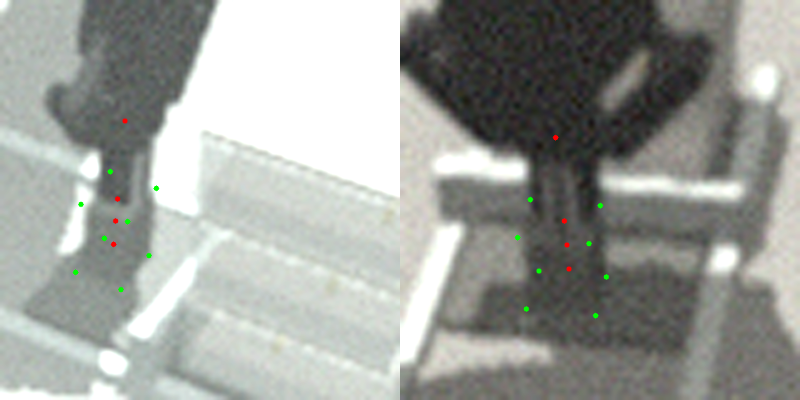

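```bash
python3 - <<'E'
from h import *
C=cal("wrist"); print("cam",-C[1].T@C[2],"axis",C[1][2])
print("lid edge",onz(C,320,241,.146,True).round(4))
# triangulate fingertip bottom from scene & side
a=ray(cal("scene"),345+115*80/400,165+204*80/400); b=ray(cal("side"),255+(565-400)*70/400,150+221*70/400)
A=np.c_[a[1],-b[1]]; k=np.linalg.lstsq(A,b[0]-a[0],rcond=None)[0]; print("tip",a[0]+k[0]*a[1],b[0]+k[1]*b[1])
g=[cv2.imread(f"pics/{f}",0).astype(int) for f in("scene0.png","sc2.png","side0.png","sd2.png")]
print("stack diff scene",abs(g[0]-g[1])[170:255,392:450].mean(), abs(g[0]-g[1])[300:380,300:500].mean())
s=env.read_state(); print(s["qpos"],s["position"])
E
```

```text
cam [0.50360514 0.19409634 0.1927066 ] axis [-0.00431366 -0.30239524 -0.95317287]
lid edge [0.5037 0.172  0.146 ]
tip [0.50488884 0.11561764 0.04706531] [0.50311978 0.11656162 0.04865117]
stack diff scene 1.9580121703853954 1.968375
[-0.26646441  0.85527622 -0.08165949  2.02430486  0.23376963  0.26965479
 -0.55781659] [0.50300192 0.1158429  0.03570306]
```

```bash
python3 - <<'E'
from h import *
d=np.load("c1.npz"); C=(d["K"],d["R"],d["t"])
print("now TCP 0.5017 .1155 .1569")
for u,v in((231,255),(231,296),(206,255),(405,255),(405,296),(432,258)):
    o,r=ray(C,u,v,True)
    for y in(.1265,.1045): print((u,v),(o+r*(y-o[1])/r[1]).round(4))
im=cv2.imread("pics/wrist1.png"); print(im[240:310:3,225].tolist()[::2])
E
```

```text
now TCP 0.5017 .1155 .1569
(231, 255) [0.4596 0.1265 0.1864]
(231, 255) [0.4457 0.1045 0.1453]
(231, 296) [0.4682 0.1265 0.2195]
(231, 296) [0.4572 0.1045 0.1891]
(206, 255) [0.4471 0.1265 0.1872]
(206, 255) [0.4291 0.1045 0.1463]
(405, 255) [0.5412 0.1265 0.1878]
(405, 255) [0.554  0.1045 0.1471]
(405, 296) [0.5332 0.1265 0.2202]
(405, 296) [0.5433 0.1045 0.1901]
(432, 258) [0.5534 0.1265 0.192 ]
(432, 258) [0.5701 0.1045 0.1527]
[[142, 146, 145], [143, 146, 146], [144, 148, 145], [14, 14, 10], [19, 12, 11], [18, 18, 16], [18, 13, 16], [21, 16, 16], [13, 13, 16], [13, 14, 13], [17, 13, 16], [20, 19, 18]]
```

Request:
{"api": "send_rows", "payload": {
  "commands": [
    [[0,0,-0.2],[0,0,0],0],
    [[0,0,-0.5],[0,0,0],0],
    [[0,0,-0.5],[0,0,0],1],
    [[0,0,0],[0,0,0],1],
    [[0,0,0],[0,0,0],1],
    [[0,0,0],[0,0,0],1],
    [[0,0,0],[0,0,0],1],
    [[0,0,0],[0,0,0],1]
  ]
}}

```text
time_s: 3.43
position: [0.5023, 0.1156, 0.0703]
tcp_rot: [[0.012, 1.0, -0.001], [1.0, -0.012, -0.0], [-0.0, -0.001, -1.0]]
ft_force: [0.8, -0.2, -0.6]
width: 0.0725
```

The fingertips are actually about 13 mm behind the reported TCP when shut, and about 30 mm behind when open. Both the wrist ray and the contact on the block top (z=0.049 at TCP 0.036) show this. So the fingers closed on top of the block, and nothing has moved. I'll go about 25 mm lower, partly closed.

Request:
{"api": "send_rows", "payload": {
  "commands": [
    [[0,-0.04,0],[0,0,0],0.6],
    [[0,0,0],[0,0,0],0.6],
    [[0,0,0],[0,0,0],0.6],
    [[0,0,0.4],[0,0,0],0.6],
    [[0,0,0.4],[0,0,0],0.6],
    [[0,0,0.4],[0,0,0],0.6],
    [[0,0,0.3],[0,0,0],0.6],
    [[0,0,0.2],[0,0,0],0.6],
    [[0,0,0.2],[0,0,0],0.6],
    [[0,0,0.0],[0,0,0],0.6]
  ]
}}

```text
time_s: 4.27
position: [0.5011, 0.1157, 0.013]
tcp_rot: [[0.012, 1.0, -0.001], [1.0, -0.012, -0.0], [-0.0, -0.001, -1.0]]
ft_force: [-0.6, -0.6, -0.8]
width: 0.0508
```

Request:
{"api": "send_rows", "payload": {
  "commands": [
    [[0,0,0],[0,0,0],0.6],
    [[0,0,0],[0,0,0],0.5],
    [[0,0,0],[0,0,0],0.4],
    [[0,0,0],[0,0,0],0.35],
    [[0,0,0],[0,0,0],0.3],
    [[0,0,0],[0,0,0],0.2],
    [[0,0,0],[0,0,0],0],
    [[0,0,0],[0,0,0],0]
  ]
}}

```text
time_s: 4.93
position: [0.5012, 0.1157, 0.0146]
tcp_rot: [[0.011, 1.0, -0.0], [1.0, -0.011, -0.0], [-0.0, -0.0, -1.0]]
ft_force: [-1.1, -1.0, 5.1]
width: 0.0284
```

The block is held (width 28 mm). I relax the vertical push, then draw slowly along tool -x.

Request:
{"api": "send_rows", "payload": {
  "commands": [
    [[0,0,-0.05],[0,0,0],0],
    [[-0.01,0,0],[0,0,0],0],
    [[-0.02,0,0],[0,0,0],0],
    [[-0.03,0,0],[0,0,0],0],
    [[-0.03,0,0],[0,0,0],0],
    [[-0.03,0,0],[0,0,0],0],
    [[-0.03,0,0],[0,0,0],0],
    [[-0.03,0,0],[0,0,0],0],
    [[-0.03,0,0],[0,0,0],0],
    [[-0.03,0,0],[0,0,0],0]
  ]
}}

```text
time_s: 5.77
position: [0.5019, 0.1099, 0.0153]
tcp_rot: [[0.011, 1.0, 0.001], [1.0, -0.011, 0.002], [0.002, 0.001, -1.0]]
ft_force: [0.2, 5.1, -6.5]
width: 0.0288
```

Request:
{"api": "send_rows", "payload": {
  "commands": [
    [[-0.03,0,0],[0,0,0],0],
    [[-0.03,0,0],[0,0,0],0],
    [[-0.03,0,0],[0,0,0],0],
    [[-0.03,0,0],[0,0,0],0],
    [[-0.03,0,0],[0,0,0],0],
    [[-0.03,0,0],[0,0,0],0],
    [[-0.03,0,0],[0,0,0],0],
    [[-0.03,0,0],[0,0,0],0],
    [[-0.03,0,0],[0,0,0],0],
    [[-0.03,0,0],[0,0,0],0]
  ]
}}

```text
time_s: 6.6
position: [0.5016, 0.1005, 0.0154]
tcp_rot: [[0.011, 1.0, 0.001], [1.0, -0.011, 0.001], [0.001, 0.001, -1.0]]
ft_force: [0.1, 5.1, -5.5]
width: 0.0289
```

Request:
{"api": "send_rows", "payload": {
  "commands": [
    [[-0.03,0,0.01],[0,0,0],0],
    [[-0.03,0,0.01],[0,0,0],0],
    [[-0.03,0,0],[0,0,0],0],
    [[-0.03,0,0],[0,0,0],0],
    [[-0.03,0,0],[0,0,0],0],
    [[-0.03,0,0],[0,0,0],0],
    [[-0.03,0,0],[0,0,0],0],
    [[-0.03,0,0],[0,0,0],0],
    [[-0.03,0,0],[0,0,0],0],
    [[-0.03,0,0],[0,0,0],0]
  ]
}}

```text
time_s: 7.43
position: [0.5015, 0.0913, 0.0149]
tcp_rot: [[0.012, 1.0, 0.001], [1.0, -0.012, 0.001], [0.001, 0.001, -1.0]]
ft_force: [-0.6, 5.9, -3.1]
width: 0.0287
```

Request:
{"api": "send_rows", "payload": {
  "commands": [
    [[-0.04,0,0],[0,0,0],0],
    [[-0.04,0,0],[0,0,0],0],
    [[-0.04,0,0],[0,0,0],0],
    [[-0.04,0,0],[0,0,0],0],
    [[-0.04,0,0],[0,0,0],0],
    [[-0.04,0,0],[0,0,0],0],
    [[-0.04,0,0],[0,0,0],0],
    [[-0.04,0,0],[0,0,0],0],
    [[-0.04,0,0],[0,0,0],0],
    [[-0.04,0,0],[0,0,0],0]
  ]
}}

```text
time_s: 8.27
position: [0.5014, 0.0802, 0.0149]
tcp_rot: [[0.011, 1.0, 0.001], [1.0, -0.011, 0.002], [0.002, 0.001, -1.0]]
ft_force: [0.8, 7.7, -5.0]
width: 0.0285
```

Request:
{"api": "send_rows", "payload": {
  "commands": [
    [[-0.04,0,0],[0,0,0],0],
    [[-0.04,0,0],[0,0,0],0],
    [[-0.04,0,0],[0,0,0],0],
    [[-0.04,0,0],[0,0,0],0],
    [[-0.04,0,0],[0,0,0],0],
    [[-0.04,0,0],[0,0,0],0],
    [[-0.04,0,0],[0,0,0],0],
    [[-0.04,0,0],[0,0,0],0],
    [[-0.04,0,0],[0,0,0],0],
    [[-0.04,0,0],[0,0,0],0]
  ]
}}

```text
time_s: 9.1
position: [0.5014, 0.0696, 0.0148]
tcp_rot: [[0.01, 1.0, 0.001], [1.0, -0.01, 0.004], [0.004, 0.001, -1.0]]
ft_force: [0.6, 9.7, -5.1]
width: 0.0288
```

Request:
{"api": "send_rows", "payload": {
  "commands": [
    [[-0.03,0,0.01],[0,0,0],0],
    [[-0.03,0,0.01],[0,0,0],0],
    [[-0.03,0,0],[0,0,0],0],
    [[-0.03,0,0],[0,0,0],0],
    [[-0.03,0,0],[0,0,0],0],
    [[-0.03,0,0],[0,0,0],0],
    [[-0.03,0,0],[0,0,0],0],
    [[-0.03,0,0],[0,0,0],0]
  ]
}}

```text
time_s: 9.77
position: [0.5011, 0.0589, 0.0146]
tcp_rot: [[0.013, 1.0, 0.001], [1.0, -0.013, -0.0], [-0.0, 0.001, -1.0]]
ft_force: [-0.4, 4.0, 3.4]
width: 0.0289
```

```bash
python3 - <<'E'
from h import *
a=snap("scene","sc3.png");b=snap("side","sd3.png")
cv2.imwrite("pics/m5.png",np.hstack([cv2.resize(a[140:280,290:480],(480,354)),cv2.resize(b[90:270,220:380],(315,354))])[:,:,::-1])
s=env.read_state();print(s["position"],s["ft_force"],s["torque"])
E
```

```text
[0.50112511 0.05881382 0.01461768] [-0.03911189  2.38885976  5.51656033] [ 0.509445    0.1769369  -0.01519673]
```

View pics/m5.png

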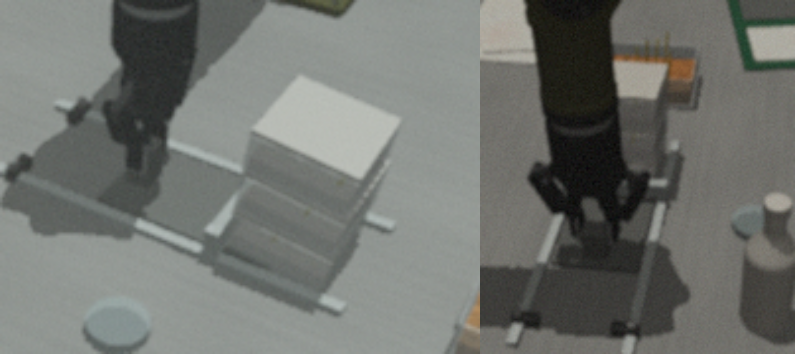

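The stack is upright behind the bar and the plate is halfway out. I continue slowly.

Request:
{"api": "send_rows", "payload": {
  "commands": [
    [[-0.03,0,-0.01],[0,0,0],0],
    [[-0.03,0,0],[0,0,0],0],
    [[-0.03,0,0],[0,0,0],0],
    [[-0.03,0,0],[0,0,0],0],
    [[-0.03,0,0],[0,0,0],0],
    [[-0.03,0,0],[0,0,0],0],
    [[-0.03,0,0],[0,0,0],0],
    [[-0.03,0,0],[0,0,0],0],
    [[-0.03,0,0],[0,0,0],0],
    [[-0.03,0,0],[0,0,0],0]
  ]
}}

```text
time_s: 10.7
position: [0.501, 0.0507, 0.0146]
tcp_rot: [[0.012, 1.0, 0.001], [1.0, -0.012, 0.001], [0.001, 0.001, -1.0]]
ft_force: [0.4, 4.3, 5.4]
width: 0.0288
```

Request:
{"api": "send_rows", "payload": {
  "commands": [
    [[-0.03,0,0],[0,0,0],0],
    [[-0.03,0,0],[0,0,0],0],
    [[-0.03,0,0],[0,0,0],0],
    [[-0.03,0,0],[0,0,0],0],
    [[-0.03,0,0],[0,0,0],0],
    [[-0.03,0,0],[0,0,0],0],
    [[-0.03,0,0],[0,0,0],0],
    [[-0.03,0,0],[0,0,0],0],
    [[-0.03,0,0],[0,0,0],0],
    [[-0.03,0,0],[0,0,0],0]
  ]
}}

```text
time_s: 11.53
position: [0.5008, 0.0418, 0.0146]
tcp_rot: [[0.012, 1.0, 0.001], [1.0, -0.012, 0.001], [0.001, 0.001, -1.0]]
ft_force: [0.2, 4.8, 5.3]
width: 0.0288
```

Request:
{"api": "send_rows", "payload": {
  "commands": [
    [[-0.03,0,0],[0,0,0],0],
    [[-0.03,0,0],[0,0,0],0],
    [[-0.03,0,0],[0,0,0],0],
    [[-0.03,0,0],[0,0,0],0],
    [[-0.03,0,0],[0,0,0],0],
    [[-0.03,0,0],[0,0,0],0],
    [[-0.03,0,0],[0,0,0],0],
    [[-0.03,0,0],[0,0,0],0],
    [[-0.03,0,0],[0,0,0],0],
    [[-0.03,0,0],[0,0,0],0]
  ]
}}

```text
time_s: 12.37
position: [0.5007, 0.0327, 0.0146]
tcp_rot: [[0.012, 1.0, 0.001], [1.0, -0.012, 0.001], [0.001, 0.001, -1.0]]
ft_force: [0.9, 5.2, 4.6]
width: 0.0288
```

Request:
{"api": "send_rows", "payload": {
  "commands": [
    [[-0.05,0,0],[0,0,0],0],
    [[-0.05,0,0],[0,0,0],0],
    [[-0.05,0,0],[0,0,0],0],
    [[-0.05,0,0],[0,0,0],0],
    [[-0.05,0,0],[0,0,0],0],
    [[-0.05,0,0],[0,0,0],0],
    [[-0.05,0,0],[0,0,0],0],
    [[-0.05,0,0],[0,0,0],0],
    [[-0.05,0,0],[0,0,0],0],
    [[-0.05,0,0],[0,0,0],0]
  ]
}}

```text
time_s: 13.2
position: [0.5004, 0.0178, 0.0146]
tcp_rot: [[0.012, 1.0, 0.0], [1.0, -0.012, 0.001], [0.001, 0.0, -1.0]]
ft_force: [0.9, 4.9, 4.7]
width: 0.0289
```

Request:
{"api": "send_rows", "payload": {
  "commands": [
    [[-0.04,0,0],[0,0,0],0],
    [[-0.04,0,0],[0,0,0],0],
    [[-0.04,0,0],[0,0,0],0],
    [[-0.04,0,0],[0,0,0],0],
    [[-0.04,0,0],[0,0,0],0],
    [[-0.04,0,0],[0,0,0],0],
    [[-0.04,0,0],[0,0,0],0],
    [[-0.04,0,0],[0,0,0],0],
    [[-0.04,0,0],[0,0,0],0],
    [[-0.04,0,0],[0,0,0],0]
  ]
}}

```text
time_s: 14.03
position: [0.5001, 0.0055, 0.0146]
tcp_rot: [[0.012, 1.0, 0.0], [1.0, -0.012, 0.0], [0.0, 0.0, -1.0]]
ft_force: [0.2, 2.9, 6.4]
width: 0.0289
```

Request:
{"api": "send_rows", "payload": {
  "commands": [
    [[-0.03,0,0],[0,0,0],0],
    [[-0.03,0,0],[0,0,0],0],
    [[-0.03,0,0],[0,0,0],0],
    [[-0.03,0,0],[0,0,0],0],
    [[-0.03,0,0],[0,0,0],0],
    [[-0.03,0,0],[0,0,0],0],
    [[-0.03,0,0],[0,0,0],0],
    [[-0.03,0,0],[0,0,0],0],
    [[-0.03,0,0],[0,0,0],0],
    [[-0.03,0,0],[0,0,0],0]
  ]
}}

```text
time_s: 14.87
position: [0.4998, -0.0035, 0.0146]
tcp_rot: [[0.012, 1.0, -0.0], [1.0, -0.012, 0.0], [0.0, -0.0, -1.0]]
ft_force: [-0.1, 8.2, 11.2]
width: 0.0286
```

Request:
{"api": "send_rows", "payload": {
  "commands": [
    [[-0.02,0,0],[0,0,0],0],
    [[-0.02,0,0],[0,0,0],0],
    [[-0.02,0,0],[0,0,0],0],
    [[-0.02,0,0],[0,0,0],0],
    [[-0.02,0,0],[0,0,0],0],
    [[-0.02,0,0],[0,0,0],0],
    [[-0.02,0,0],[0,0,0],0],
    [[-0.02,0,0],[0,0,0],0]
  ]
}}

```text
time_s: 15.53
position: [0.4997, -0.0083, 0.0146]
tcp_rot: [[0.012, 1.0, -0.0], [1.0, -0.012, 0.0], [0.0, -0.0, -1.0]]
ft_force: [-0.6, 6.0, 8.8]
width: 0.0288
```

Request:
{"api": "send_rows", "payload": {
  "commands": [
    [[0,0,-0.02],[0,0,0],0],
    [[-0.01,0,-0.02],[0,0,0],0],
    [[-0.02,0,0],[0,0,0],0],
    [[-0.02,0,0],[0,0,0],0]
  ]
}}

```text
time_s: 15.87
position: [0.4992, -0.0113, 0.0153]
tcp_rot: [[0.013, 1.0, -0.002], [1.0, -0.013, -0.002], [-0.002, -0.002, -1.0]]
ft_force: [-0.3, -0.5, -1.5]
width: 0.0288
```

Request:
{"api": "send_rows", "payload": {
  "commands": [
    [[-0.02,0,0],[0,0,0],0],
    [[-0.02,0,0],[0,0,0],0],
    [[-0.02,0,0],[0,0,0],0],
    [[-0.02,0,0],[0,0,0],0]
  ]
}}

```text
time_s: 16.2
position: [0.4999, -0.0125, 0.0157]
tcp_rot: [[0.012, 1.0, -0.0], [1.0, -0.012, -0.0], [-0.0, -0.0, -1.0]]
ft_force: [-0.2, -0.1, -1.4]
width: 0.029
```

Request:
{"api": "send_rows", "payload": {
  "commands": [
    [[-0.02,0,0],[0,0,0],0],
    [[-0.02,0,0],[0,0,0],0],
    [[-0.02,0,0],[0,0,0],0]
  ]
}}

```text
time_s: 16.45
position: [0.4999, -0.0142, 0.0157]
tcp_rot: [[0.012, 1.0, -0.0], [1.0, -0.012, -0.0], [-0.0, -0.0, -1.0]]
ft_force: [-0.4, 0.6, -1.6]
width: 0.0287
```

Request:
{"api": "send_rows", "payload": {
  "commands": [
    [[-0.02,0,0],[0,0,0],0],
    [[-0.02,0,0],[0,0,0],0],
    [[-0.02,0,0],[0,0,0],0],
    [[-0.02,0,0],[0,0,0],0]
  ]
}}

```text
time_s: 16.78
position: [0.4999, -0.0166, 0.0157]
tcp_rot: [[0.012, 1.0, 0.0], [1.0, -0.012, -0.0], [-0.0, 0.0, -1.0]]
ft_force: [0.7, 0.0, -1.4]
width: 0.0286
```

Request:
{"api": "send_rows", "payload": {
  "commands": [
    [[-0.02,0,0],[0,0,0],0],
    [[-0.02,0,0],[0,0,0],0],
    [[-0.02,0,0],[0,0,0],0],
    [[-0.02,0,0],[0,0,0],0]
  ]
}}

```text
time_s: 17.12
position: [0.4999, -0.019, 0.0157]
tcp_rot: [[0.012, 1.0, 0.0], [1.0, -0.012, -0.0], [-0.0, 0.0, -1.0]]
ft_force: [0.2, -0.9, -1.1]
width: 0.0287
```

Request:
{"api": "send_rows", "payload": {
  "commands": [
    [[-0.02,0,0],[0,0,0],0],
    [[-0.02,0,0],[0,0,0],0],
    [[-0.02,0,0],[0,0,0],0]
  ]
}}

```text
time_s: 17.37
position: [0.4999, -0.0208, 0.0157]
tcp_rot: [[0.012, 1.0, 0.0], [1.0, -0.012, -0.0], [-0.0, 0.0, -1.0]]
ft_force: [0.3, 0.4, -1.4]
width: 0.0289
```

Request:
{"api": "send_rows", "payload": {
  "commands": [
    [[-0.015,0,0],[0,0,0],0],
    [[-0.015,0,0],[0,0,0],0],
    [[-0.015,0,0],[0,0,0],0]
  ]
}}

```text
time_s: 17.62
position: [0.4998, -0.0221, 0.0157]
tcp_rot: [[0.012, 1.0, 0.0], [1.0, -0.012, 0.0], [0.0, 0.0, -1.0]]
ft_force: [0.8, 0.3, -1.1]
width: 0.0289
```

Request:
{"api": "send_rows", "payload": {
  "commands": [
    [[-0.015,0,0],[0,0,0],0],
    [[-0.015,0,0],[0,0,0],0],
    [[-0.015,0,0],[0,0,0],0]
  ]
}}

```text
time_s: 17.87
position: [0.4998, -0.0231, 0.0157]
tcp_rot: [[0.012, 1.0, 0.0], [1.0, -0.012, 0.0], [0.0, 0.0, -1.0]]
ft_force: [-0.1, 1.3, -0.6]
width: 0.0286
```

Request:
{"api": "send_rows", "payload": {
  "commands": [
    [[-0.015,0,0],[0,0,0],0],
    [[-0.015,0,0],[0,0,0],0]
  ]
}}

```text
time_s: 18.03
position: [0.4998, -0.0232, 0.0157]
tcp_rot: [[0.011, 1.0, 0.0], [1.0, -0.011, 0.001], [0.001, 0.0, -1.0]]
ft_force: [-0.3, 4.7, -0.4]
width: 0.029
```

The stop is felt: position holds at y=-0.0232 and the force rises to 4.7 N. I add a touch more and hold.

Request:
{"api": "send_rows", "payload": {
  "commands": [
    [[-0.008,0,0],[0,0,0],0],
    [[0,0,0],[0,0,0],0],
    [[0,0,0],[0,0,0],0]
  ]
}}

```text
time_s: 18.28
position: [0.4998, -0.0232, 0.0158]
tcp_rot: [[0.011, 1.0, 0.0], [1.0, -0.011, 0.002], [0.002, 0.0, -1.0]]
ft_force: [-0.9, 4.6, 0.6]
width: 0.0289
```

Held 4.6 N for 0.25 s with the plate at about y -0.185 in the stand. Now I back off and lift.

Request:
{"api": "send_rows", "payload": {
  "commands": [
    [[0.05,0,0],[0,0,0],0],
    [[0.1,0,0],[0,0,0],0],
    [[0,0,-0.1],[0,0,0],0],
    [[0,0,-0.2],[0,0,0],0],
    [[0,0,-0.4],[0,0,0],0],
    [[0,0,-0.5],[0,0,0],0],
    [[0,0,-0.5],[0,0,0],0],
    [[0,0,-0.5],[0,0,0],0],
    [[0,0,-0.3],[0,0,0],0],
    [[0,0,0],[0,0,0],0]
  ],
  "grip_force": 80
}}

```text
time_s: 19.12
position: [0.501, -0.0207, 0.0926]
tcp_rot: [[0.013, 1.0, 0.004], [1.0, -0.013, -0.0], [-0.0, 0.004, -1.0]]
ft_force: [0.1, -0.9, -1.9]
width: 0.0281
```

Request:
{"api": "send_rows", "payload": {
  "commands": [
    [[-0.3,0.05,0],[0,0,0],0],
    [[-0.5,0.08,0],[0,0,0],0],
    [[-0.6,0.1,0],[0,0,0],0],
    [[-0.6,0.1,0],[0,0,0],0],
    [[-0.6,0.1,0],[0,0,0],0],
    [[-0.6,0.1,0],[0,0,0],0],
    [[-0.6,0.1,0],[0,0,0],0],
    [[-0.6,0.1,0],[0,0,0],0],
    [[-0.6,0.1,0],[0,0,0],0],
    [[-0.6,0.1,0],[0,0,0],0]
  ]
}}

```text
time_s: 19.95
position: [0.5246, -0.1904, 0.0894]
tcp_rot: [[0.013, 1.0, -0.002], [1.0, -0.013, -0.0], [-0.0, -0.002, -1.0]]
ft_force: [-0.2, -0.0, -2.2]
width: 0.0286
```

Request:
{"api": "send_rows", "payload": {
  "commands": [
    [[-0.6,0.1,0],[0,0,0],0],
    [[-0.6,0.1,0],[0,0,0],0],
    [[-0.6,0.1,0],[0,0,0],0],
    [[-0.6,0.1,0],[0,0,0],0],
    [[-0.6,0.1,0],[0,0,0],0],
    [[-0.6,0.1,0],[0,0,0],0],
    [[-0.6,0.1,0],[0,0,0],0],
    [[-0.6,0.1,0],[0,0,0],0],
    [[-0.6,0.1,0],[0,0,0],0],
    [[-0.5,0.1,0],[0,0,0],0]
  ]
}}

```text
time_s: 20.78
position: [0.5517, -0.3683, 0.0889]
tcp_rot: [[0.014, 1.0, -0.003], [1.0, -0.014, -0.0], [-0.0, -0.003, -1.0]]
ft_force: [0.7, 0.0, -1.3]
width: 0.0286
```

Request:
{"api": "send_rows", "payload": {
  "commands": [
    [[-0.1,0,0],[0,0,-0.4],0],
    [[0,0,0],[0,0,-0.4],0],
    [[0,0,0],[0,0,-0.4],0],
    [[0,0,0],[0,0,0],0],
    [[0,0,0],[0,0,0],0]
  ]
}}

```text
time_s: 21.2
position: [0.5523, -0.3692, 0.0893]
tcp_rot: [[-0.091, 0.996, -0.002], [0.996, 0.091, 0.001], [0.001, -0.002, -1.0]]
ft_force: [0.5, -0.4, -1.5]
width: 0.028
```

```bash
python3 - <<'E'
from h import *
a=snap("scene","sc4.png");b=snap("side","sd4.png"); c=snap("wrist","w4.png")
m=np.hstack([cv2.resize(a[100:280,130:470],(480,254)),cv2.resize(b[80:400,150:400],(300,384))[:254*1] if 0 else cv2.resize(b[80:400,150:400],(198,254))])
cv2.imwrite("pics/m6.png",np.vstack([m,cv2.resize(c,(m.shape[1],340))])[:,:,::-1])
s=env.read_state();print(s["position"],s["ft_force"],s["torque"])
E
```

```text
[ 0.55309496 -0.36881402  0.09018541] [-0.19402939  0.33094488 -1.28554245] [-0.06525814 -0.0049862  -0.03163286]
```

View pics/m6.png

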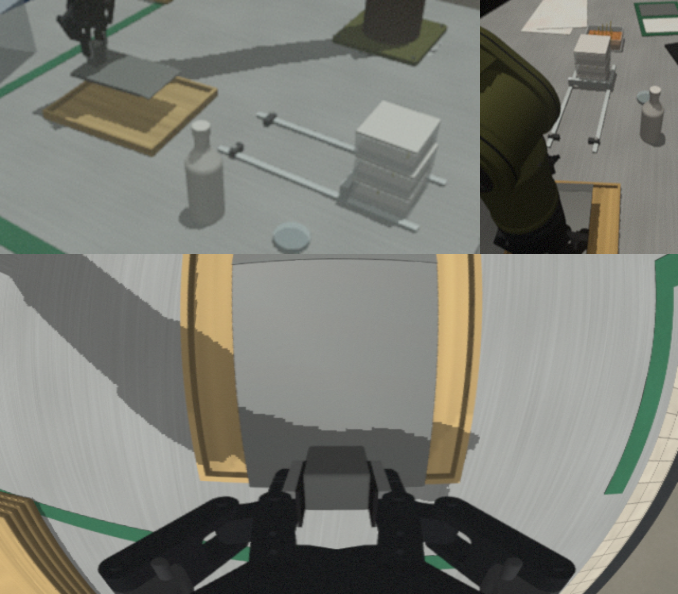

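The plate is held level over the tray and the stack stands neatly. I check tray centring using the rim corners in the wrist view, at about (192,266) and (436,270).

```bash
python3 - <<'E'
from h import *
C=cal("wrist"); s=env.read_state(); R=np.array(s["tcp_rot"]); p=np.array(s["position"])
a,b=[onz(C,u,v,.018,True)[:2] for u,v in((192,266),(436,270))]
d=(b-a); ex=d/np.linalg.norm(d); ey=np.array([-ex[1],ex[0]]); print(a,b,np.linalg.norm(d),"yaw",np.degrees(np.arctan2(d[1],d[0])))
ctr=(a+b)/2+ey*.125; pc=p[:2]+R[:2,0]/np.linalg.norm(R[:2,0])*.0655
print("tray",ctr,"plate",pc,"plate in tray",[(pc-ctr)@ex,(pc-ctr)@ey],"toolyaw",np.degrees(np.arctan2(-R[0,0],R[1,0])))
E
```

```text
[ 0.44499639 -0.43643607] [ 0.6644724  -0.41996427] 0.22009324620763138 yaw 4.2920326514332325
tray [ 0.54537939 -0.30355073] plate [ 0.54708376 -0.30359044] plate in tray [np.float64(0.0016966236435484307), np.float64(-0.00016715668469815767)] toolyaw 5.2656770352512625
```

The plate is centred within 2 mm. Lower it: floor contact is expected at TCP z≈0.021.

Request:
{"api": "send_rows", "payload": {
  "commands": [
    [[0,0,0.3],[0,0,0],0],
    [[0,0,0.4],[0,0,0],0],
    [[0,0,0.4],[0,0,0],0],
    [[0,0,0.3],[0,0,0],0],
    [[0,0,0.2],[0,0,0],0],
    [[0,0,0.15],[0,0,0],0],
    [[0,0,0.1],[0,0,0],0],
    [[0,0,0.1],[0,0,0],0],
    [[0,0,0.05],[0,0,0],0],
    [[0,0,0],[0,0,0],0]
  ]
}}

```text
time_s: 22.18
position: [0.5536, -0.3687, 0.0307]
tcp_rot: [[-0.092, 0.996, 0.0], [0.996, 0.092, -0.0], [-0.0, 0.0, -1.0]]
ft_force: [1.0, 0.0, -0.7]
width: 0.0283
```

Request:
{"api": "send_rows", "payload": {
  "commands": [
    [[0,0,0.04],[0,0,0],0],
    [[0,0,0.04],[0,0,0],0],
    [[0,0,0.04],[0,0,0],0]
  ]
}}

```text
time_s: 22.43
position: [0.5537, -0.3689, 0.0273]
tcp_rot: [[-0.092, 0.996, 0.001], [0.996, 0.092, -0.0], [-0.0, 0.001, -1.0]]
ft_force: [0.5, -0.2, -1.5]
width: 0.0284
```

Request:
{"api": "send_rows", "payload": {
  "commands": [
    [[0,0,0.02],[0,0,0],0],
    [[0,0,0.02],[0,0,0],0],
    [[0,0,0.02],[0,0,0],0]
  ]
}}

```text
time_s: 22.68
position: [0.5535, -0.3688, 0.0253]
tcp_rot: [[-0.092, 0.996, 0.0], [0.996, 0.092, -0.0], [-0.0, 0.0, -1.0]]
ft_force: [0.1, 0.1, -2.6]
width: 0.0283
```

Request:
{"api": "send_rows", "payload": {
  "commands": [
    [[0,0,0.02],[0,0,0],0],
    [[0,0,0.02],[0,0,0],0],
    [[0,0,0.02],[0,0,0],0],
    [[0,0,0.02],[0,0,0],0]
  ]
}}

```text
time_s: 23.02
position: [0.5535, -0.3687, 0.0229]
tcp_rot: [[-0.092, 0.996, 0.0], [0.996, 0.092, 0.0], [0.0, 0.0, -1.0]]
ft_force: [-1.2, -1.1, -1.7]
width: 0.0282
```

Request:
{"api": "send_rows", "payload": {
  "commands": [
    [[0,0,0.02],[0,0,0],0],
    [[0,0,0.02],[0,0,0],0],
    [[0,0,0.02],[0,0,0],0]
  ]
}}

```text
time_s: 23.27
position: [0.5535, -0.3687, 0.0211]
tcp_rot: [[-0.092, 0.996, 0.0], [0.996, 0.092, 0.0], [-0.0, 0.0, -1.0]]
ft_force: [-0.6, -0.1, -1.6]
width: 0.0284
```

Request:
{"api": "send_rows", "payload": {
  "commands": [
    [[0,0,0.02],[0,0,0],0],
    [[0,0,0.02],[0,0,0],0]
  ]
}}

```text
time_s: 23.43
position: [0.5535, -0.3688, 0.0208]
tcp_rot: [[-0.092, 0.996, -0.0], [0.996, 0.092, -0.0], [-0.0, -0.0, -1.0]]
ft_force: [-3.5, 1.3, 9.0]
width: 0.0282
```

Request:
{"api": "send_rows", "payload": {
  "commands": [
    [[0,0,0.015],[0,0,0],0],
    [[0,0,0.015],[0,0,0],0]
  ]
}}

```text
time_s: 23.6
position: [0.5535, -0.3688, 0.0208]
tcp_rot: [[-0.092, 0.996, -0.0], [0.996, 0.092, -0.001], [-0.001, -0.0, -1.0]]
ft_force: [-4.9, 2.5, 14.6]
width: 0.028
```

The plate is on the floor. I relax to a light contact, release and retreat.

Request:
{"api": "send_rows", "payload": {
  "commands": [
    [[0,0,-0.025],[0,0,0],0],
    [[0,0,0],[0,0,0],0],
    [[0,0,0],[0,0,0],0.35],
    [[0,0,0],[0,0,0],0.45],
    [[0,0,0],[0,0,0],0.7],
    [[0,0,0],[0,0,0],0.7],
    [[0,0,0],[0,0,0],0.7],
    [[0,0,0],[0,0,0],0.7]
  ]
}}

```text
time_s: 24.27
position: [0.5535, -0.3687, 0.0195]
tcp_rot: [[-0.092, 0.996, 0.0], [0.996, 0.092, 0.0], [0.0, 0.0, -1.0]]
ft_force: [0.4, 0.5, -0.6]
width: 0.0598
```

Request:
{"api": "send_rows", "payload": {
  "commands": [
    [[0,0,-0.1],[0,0,0],0.7],
    [[0,0,-0.3],[0,0,0],0.7],
    [[0,0,-0.5],[0,0,0],0.7],
    [[0,0,-0.7],[0,0,0],0.7],
    [[0,0,-0.8],[0,0,0],0.7],
    [[0,0,-0.8],[0,0,0],0.7],
    [[0,0,-0.8],[0,0,0],0.7],
    [[0,0,-0.5],[0,0,0],0.7],
    [[0,0,0],[0,0,0],0.7],
    [[0,0,0],[0,0,0],0.7]
  ]
}}

```text
time_s: 25.1
position: [0.5543, -0.3692, 0.1569]
tcp_rot: [[-0.092, 0.996, 0.003], [0.996, 0.092, -0.002], [-0.002, 0.003, -1.0]]
ft_force: [-0.1, 0.7, -0.8]
width: 0.0596
```

```bash
python3 - <<'E'
from h import *
a=snap("scene","sc5.png");c=snap("wrist","w5.png")
cv2.imwrite("pics/m7.png",np.vstack([cv2.resize(a[100:280,130:470],(600,318)),cv2.resize(c[0:300],(600,281))])[:,:,::-1])
s=env.read_state();print(s["position"],s["ft_force"],s["width"])
E
```

```text
[ 0.55280273 -0.36851182  0.15439488] [ 0.29439188  0.2401098  -1.62912126] 0.059723077882128224
```

View pics/m7.png

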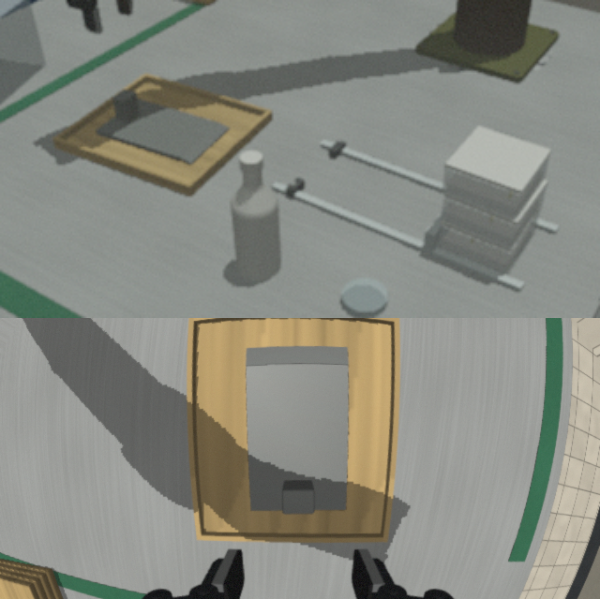

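The plate lies flat and centred in the tray (wrist view, about (298,430)). The boxes are stacked behind the bar and the bystanders are in place. Handing in.

```bash
python3 -c "
from cell import env
print(env.sign_off(), env.read_state()['time_s'])"
```

```text
the job is handed in; nothing more can be done
the job is handed in; nothing more can be done
```

I drew the plate out at about 10–18 mm/s until I felt the end stop, with 4.6 N held for about 0.25 s. I then backed off, lifted it out and set it on the tray floor. I let go, raised the gripper clear and handed the job in at about 25 s; no verdict was reported.

**Last checks:**
- **Plate:** it was within 2 mm of the tray's centre before lowering. In the last pictures it lies flat inside the rim.
- **Boxes:** the three boxes stand stacked behind the cross bar.
- **Other things:** the spray and dish look undisturbed. The tub was outside the last pictures, but looked in place in the one before.

**What went wrong or disagreed:**
- **First grasp missed:** the fingers closed on top of the block, pressing on it with about 8 N, and nothing moved. The fingertips stand about 13 mm behind the reported TCP when shut, not 14 mm ahead as stated. I gripped about 22 mm lower the second time and it held.
- **Higher forces than intended:** the wrist force reached about 10 N along the pull midway, from friction under the boxes. It reached about 15 N downward when the plate touched the tray floor, and I eased that before letting go.
- **Pictures:** I viewed 11 pictures, one over the budget of 10.

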